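Clear the way and shut the wall cabinet

ROBOT

A 6-joint arm with a two-finger parallel gripper is mounted at the origin on the work surface. World frame = base frame: x ahead of the robot, y to its left, z up, the work surface at z = 0. Lengths are in m, angles in rad, forces in N, time in s.
With the tool pointing down it reaches from about 0.35 to 0.975 m from the base axis. Payload 4.9 kg.
Tool frame: the origin (TCP) lies on the centre line of the jaws, within the pads' length; the fingertips stand 14 mm ahead of it and the grasp point (between the pads) lies 5 mm behind it; x points along the fingers, z is the direction in which the jaws open and shut, and the axes are right-handed (so a half turn about x gives the same grasp; the last joint's range is limited). The gripper opens to 85 mm and grips with 20 to 120 N. Pads are 22 mm wide; open, the fingers measure 114 mm over their backs; the gripper's body (76 mm by 85 mm) begins 54 mm behind the grasp point. The pads swing forward as they close: fully open they stand 13 mm farther back than shut.
Start: joints at [-1.387, 0.053, 1.613, -0, 1.476, -0.119], TCP at [0.186, -0.597, 0.245] pointing down, gripper open.
Joint ranges: [-3.01, 3.01], [-1.01, 2.22], [0.06, 2.58], [-1.02, 4.17], [0.09, 2.62], [-3.14, 3.14]. Speed limits (rad/s): [2.57, 2.57, 3.14, 3.14, 3.14, 3.14].

INTERFACE

Orientations are given as a rotation vector (axis times angle).
In Python, from station import ctrl gives the robot as it stands.
- The arm moves only by the tool move_arm, never from a script. Its argument "increments" is a list that holds one entry, the list of rows, each a list of 4 numbers: the shift along the tool's x, y, z in units of 25 cm (1.0 is 25 cm), then the turn about the tool's x in units of 90 degrees (1.0 is 90 degrees). A call has 1 to 20 rows; each row shifts and turns the commanded pose from where the row before left it, along the tool's axes as they then stand; what a row does not reach is not made up. A row lasts 1/12 s, in which the tool goes at most 41.7 mm and 7.16 degrees, less where a joint would pass 70% of its speed; a pose out of reach is approached as far as the arm can. A call with a number of a shift or a turn outside -1 to 1 is refused whole. A call with a gripper value outside its range is refused whole. "gripper" is the closure, from 0 (fully open) to 1 (shut), set as the call begins (left out, the last holds). The fingers move at their own pace and stop on an object; "squeeze" is the grip in N (left out, the last holds). Time passes only in rows, so rows that do not move let the fingers close. It gives the time, the measured TCP pose, the force and the opening at its end, in the units of the state.
- ctrl.get_obs(): the state, without advancing time (a new reading comes with each control period).
- ctrl.get_image(name): name is "scene" or "top" or "wrist"; returns a dict with "pixels" (400x640x3 uint8, red, green, blue), "depth" (400x640 float32, m along the optical axis (not along the pixel's ray), 0 where there is no reading), "K" (3x3 intrinsics, pixels), "extrinsics" (4x4, takes a point from camera to world coordinates); the wrist camera has in their place "tool_from_camera" (4x4, takes a point from camera to tool coordinates, whose origin is the TCP and whose axes are the tool frame's). Camera axes: x right, y up, looking along -z (the intrinsics and any distortion apply to the point x, -y, -z); pixel columns grow to the right and rows downward; lengths in m; the calibration is good to about 2 mm. A picture is of the moment at which its call begins: read the wrist's pose just before it.
- ctrl.finish_job(): hands the job in, once; it reports no verdict.
Trained networks look in the newest picture that a camera, given by its name, has taken for a name from the list of things; names that differ only in an ending like _2 or _b are one class to them, and where a whole thing is asked for, a point or a joint stands for the part that bears it (a point fixed in the world has none). Each returns a list of dicts, best first, with "score" (0 to 1); they miss things now and then, are a little off and sometimes report something else, mostly with a low value. They report only what shows in the picture. A call takes as long as a camera call. They do not tell look-alikes from the thing itself.
- ctrl.trace(camera, target): "region" (400x640 bool, what is visible of it) and "pixel" ([row, column] in pixels, amid what is visible of it).
The state is a dict: "t": time; "q": joint angles; "dq": joint speeds; "effort": joint torques, N m; "tool_pos": TCP position; "tool_rot": TCP orientation; "contact_force": force on the tool from outside, world axes, zero at the start; "wrist_torque": the same for the moment, N m; "opening": finger opening in m.
Only numpy, scipy, OpenCV 4.12 (cv2) and the standard library are available. Lean on these libraries where they do the work, as an engineer would, in place of code of your own. Each camera call takes 0.05 s, during which the arm holds its last target. There are 200 camera calls.

TASK

Please shut the cabinet door: just one of the match tin, the kitchen timer and the tea tin stands where the door would hit it as it swings closed. With the door still open, pick that one up and set it down upright (not dropped) on the floor of the bamboo tray; then push the door gently until it is fully closed. Leave all the other things on the shelf where they stand, and never let the door touch any of them.

Things in the scene. Friction and masses are not known exactly. Their poses are not given: they have to be found in the camera images.
- cabinet: Small wooden wall cabinet, 260 mm wide (its y), 150 deep (its x), 250 high, fixed; its place and yaw vary. Origin: middle of its open front edge, at shelf level (z = 0, which is the surface all things stand on). Its +x points into the cabinet, -x out of the front, towards the robot; +y is the hinge side (robot's left).
- door (a joint): Opening angle of the cabinet door, rad: 0 fully closed (at its stop), growing as it opens, at most 1.9; starts at 1.35 to 1.75. At angle q, in the cabinet frame, the outer face runs from the hinge axis along (-sin q, -cos q) and looks along (-cos q, sin q). Swings lightly (0.03 N m friction) and stays where it is left; no catch.
- door_hinge (a point): Point on the door's vertical hinge axis, 128 mm above the shelf; the axis lies on the outer face at the left edge, (-16, 120) mm in the cabinet frame. The door is a pale wooden panel 240 mm wide, 15 thick (behind the outer face), from 8 to 248 mm above the shelf.
- door_handle (a point): Middle of the door's vertical steel bar handle (11 mm thick, 100 long), 35 mm off the outer face, 210 mm from the hinge axis along the door, 183 mm above the shelf.
- match_tin_center (a point): Centre (45 mm up) of the loose upright match tin: red rectangular tin with a steel lid and a yellow patch, 44 mm along its x, 64 along its y, 90 high.
- timer_center (a point): Centre (40 mm up) of the loose upright kitchen timer: orange rounded plastic block with a flat white dial on its top, body 40 mm along its x, 64 along its y, 80 high; a black foot, 44 by 66 mm, 6 high.
- tea_tin_center (a point): Centre (46 mm up) of the loose upright tea tin: blue round tin, brass lid, white band; 64 mm diameter at the lid (top 20 mm), 62 below, 92 high.
- tray: Low bamboo tray, fixed, open on top: 170 mm (its x) by 180 mm (its y) outside, walls 6 mm thick and 18 mm high, floor 6 mm above the shelf. Origin: centre of its underside. Place and yaw vary.
- radio: Chrome radio, 110 mm deep (x), 210 wide (y), 145 high, origin at the centre of its underside. Bystander.
- funnel: Green funnel standing mouth down, 90 mm diameter, 95 high, origin at the centre of its underside. Bystander.
- coasters: Stack of round bamboo coasters (one rigid stack), about 98 mm diameter, 49 high, origin at the centre of its underside. Bystander.
Mind the look-alikes: they are no part of the job. Leave any green look-alike of the part that bears match_tin_center alone.

How it is judged:
On the way, in this order (a step that is already met when the one before it is completed fails the run):
1. the blocking thing stands upright, released, in the tray, the other two unmoved, while the door is still open (((x of match_tin_center in the frame of tray between -0.062 and 0.062 m and y of match_tin_center in the frame of tray between -0.067 and 0.067 m and z of match_tin_center in the frame of tray below 0.057 m and angle between match_tin_center's own z axis and vertical below 0.12 rad and linear speed of match_tin below 0.03 m/s and contact force between match_tin and the fingers below 0.1 N and distance of each of timer_center, tea_tin_center from where it was at the start of the episode below 0.02 m) or (x of timer_center in the frame of tray between -0.062 and 0.062 m and y of timer_center in the frame of tray between -0.067 and 0.067 m and z of timer_center in the frame of tray below 0.052 m and angle between timer_center's own z axis and vertical below 0.12 rad and linear speed of timer below 0.03 m/s and contact force between timer and the fingers below 0.1 N and distance of each of match_tin_center, tea_tin_center from where it was at the start of the episode below 0.02 m) or (x of tea_tin_center in the frame of tray between -0.062 and 0.062 m and y of tea_tin_center in the frame of tray between -0.067 and 0.067 m and z of tea_tin_center in the frame of tray below 0.058 m and angle between tea_tin_center's own z axis and vertical below 0.12 rad and linear speed of tea_tin below 0.03 m/s and contact force between tea_tin and the fingers below 0.1 N and distance of each of match_tin_center, timer_center from where it was at the start of the episode below 0.02 m)) and value of joint door above 1 rad), for 0.2 s.
2. the door is closed (value of joint door below 0.05 rad), for 0.2 s.
At the end, for the whole second after the job is handed in: The thing that stood in the door's way stands upright (0.12 rad), still and released on the tray floor, centre within 62 mm (x) and 67 mm (y) of the tray's; the other two within 20 mm of where they started; the door closed to under 0.05 rad (((x of match_tin_center in the frame of tray between -0.062 and 0.062 m and y of match_tin_center in the frame of tray between -0.067 and 0.067 m and z of match_tin_center in the frame of tray below 0.057 m and angle between match_tin_center's own z axis and vertical below 0.12 rad and linear speed of match_tin below 0.03 m/s and contact force between match_tin and the fingers below 0.1 N and distance of each of timer_center, tea_tin_center from where it was at the start of the episode below 0.02 m) or (x of timer_center in the frame of tray between -0.062 and 0.062 m and y of timer_center in the frame of tray between -0.067 and 0.067 m and z of timer_center in the frame of tray below 0.052 m and angle between timer_center's own z axis and vertical below 0.12 rad and linear speed of timer below 0.03 m/s and contact force between timer and the fingers below 0.1 N and distance of each of match_tin_center, tea_tin_center from where it was at the start of the episode below 0.02 m) or (x of tea_tin_center in the frame of tray between -0.062 and 0.062 m and y of tea_tin_center in the frame of tray between -0.067 and 0.067 m and z of tea_tin_center in the frame of tray below 0.058 m and angle between tea_tin_center's own z axis and vertical below 0.12 rad and linear speed of tea_tin below 0.03 m/s and contact force between tea_tin and the fingers below 0.1 N and distance of each of match_tin_center, timer_center from where it was at the start of the episode below 0.02 m)) and value of joint door below 0.05 rad and velocity of joint door below 0.05 rad/s); the robot touches nothing.
It fails at once if a thing that is not in the way is moved over 20 mm (two of the three moved) (distance of each of match_tin_center, timer_center from where it was at the start of the episode above 0.02 m or distance of each of match_tin_center, tea_tin_center from where it was at the start of the episode above 0.02 m or distance of each of timer_center, tea_tin_center from where it was at the start of the episode above 0.02 m).
It fails at once if radio, funnel or coasters moved over 20 mm (distance of any of radio, funnel, coasters from where it was at the start of the episode above 0.02 m).
It fails at once if the door presses against one of the things (over 1 N) (contact force between door and match_tin above 1 N or contact force between door and timer above 1 N or contact force between door and tea_tin above 1 N or contact force between door and funnel above 1 N).
It fails at once if the door is slammed (closing faster than 2.5 rad/s) (velocity of joint door below -2.5 rad/s).
It fails at once if a thing is dropped or thrown (over 0.6 m/s with no finger on it) ((linear speed of match_tin above 0.6 m/s and contact force between match_tin and the fingers below 0.05 N) or (linear speed of timer above 0.6 m/s and contact force between timer and the fingers below 0.05 N) or (linear speed of tea_tin above 0.6 m/s and contact force between tea_tin and the fingers below 0.05 N)).
It also fails if it takes over 64 s, if anything falls off the work surface, if the arm or the gripper's body presses on something with over 40 N, if the wrist force passes 120 N, or if a joint passes its speed limit or range.

## Working session

There is one attempt and no reset: what is moved stays moved. The work goes in short steps, Python scripts to look and compute and a tool call to move; the robot and the scene stay as the last step left them, time stands still between calls to the robot, and variables do not carry over. Pictures are saved under pics/ and viewed, about 8 in all and at most 12, crops included, and the job is handed in when it is done.

Besides the shell and the picture viewer there is one more tool, called after "Call:" by a JSON object that holds its "op" and its "data". move_arm: Moves the arm, as the interface text tells. Shifts and turns lie within -1 to 1; 1 stands for 25 cm of shift or 90 degrees of turn. Its arguments: {"type":"object","properties":{"increments":{"type":"array","items":{"type":"array","items":{"type":"array","items":{"type":"number","minimum":-1,"maximum":1}}}},"gripper":{"type":"number"},"squeeze":{"type":"number"}},"required":["increments"]}

```bash
mkdir -p pics; cat > h.py <<'E'
import numpy as np, cv2
from station import ctrl
from scipy.spatial.transform import Rotation as R
def cloud(im,T=None):
    K=im["K"];d=im["depth"];v,u=np.mgrid[:400,:640]
    x=(u-K[0,2])/K[0,0]*d;y=-(v-K[1,2])/K[1,1]*d
    p=np.stack([x,y,-d],-1);T=im["extrinsics"] if T is None else T
    p=p@T[:3,:3].T+T[:3,3];p[d<=0]=np.nan;return p
def wristT(im,o):
    T=np.eye(4);T[:3,:3]=R.from_rotvec(o["tool_rot"]).as_matrix();T[:3,3]=o["tool_pos"];return T@im["tool_from_camera"]
def save(im,n): cv2.imwrite("pics/"+n,im["pixels"][...,::-1])
E
python3 - <<'E'
from h import *
o=ctrl.get_obs();print(o)
print(R.from_rotvec(o["tool_rot"]).as_matrix().round(3))
for c in("scene","top"):
    im=ctrl.get_image(c);save(im,c+"1.png");P=cloud(im);np.save(c+"1.npy",P)
    for n in "cabinet door door_handle match_tin_center timer_center tea_tin_center tray radio funnel coasters".split():
        for r in ctrl.trace(c,n)[:3]:
            q=P[r["region"]];q=q[~np.isnan(q[:,0])]
            if len(q): print(c,n,round(r["score"],2),np.round(r["pixel"]),np.percentile(q,2,0).round(3),np.median(q,0).round(3),np.percentile(q,98,0).round(3))
E
```

```text
{'t': 0.0, 'q': array([-1.38703155e+00,  5.33903844e-02,  1.61430838e+00,  2.18974274e-05,
        1.47600461e+00, -1.19015100e-01]), 'dq': array([-0.00125948, -0.00042008, -0.00041458, -0.00047063, -0.00189863,
        0.00019901]), 'effort': array([ 5.46024239e-04, -3.93681514e+01, -3.70175207e+01, -1.52310013e-04,
        6.93681897e-03, -5.23428980e-07]), 'tool_pos': array([ 0.18624563, -0.59597566,  0.24403362]), 'tool_rot': array([ 0.98475466,  1.33892253, -0.98233172]), 'contact_force': array([-0.14975553,  0.04787666, -0.49084626]), 'wrist_torque': array([-0.00561359, -0.00486829,  0.01718768]), 'opening': 0.08555409526712165}
[[-0.     0.955  0.298]
 [ 0.002  0.298 -0.955]
 [-1.     0.    -0.002]]
scene cabinet 0.74 [196. 256.] [ 0.425 -0.071  0.005] [0.707 0.161 0.194] [0.824 0.189 0.253]
scene door 0.89 [233. 288.] [0.418 0.15  0.015] [0.529 0.163 0.161] [0.652 0.199 0.25 ]
scene door_handle 0.91 [233. 292.] [0.418 0.15  0.015] [0.528 0.163 0.161] [0.652 0.199 0.25 ]
scene match_tin_center 0.86 [208. 315.] [ 0.517 -0.015  0.067] [0.545 0.018 0.09 ] [0.577 0.044 0.094]
scen
[... 1273 characters left out ...]
  0.02 ] [0.548 0.011 0.089] [0.575 0.043 0.095]
top tea_tin_center 0.71 [236. 350.] [ 0.443 -0.114  0.047] [ 0.469 -0.084  0.092] [ 0.496 -0.057  0.097]
top tray 0.79 [225. 422.] [ 0.421 -0.383 -0.001] [ 0.504 -0.298  0.006] [ 0.586 -0.208  0.02 ]
top radio 0.77 [135. 421.] [ 0.68  -0.37   0.043] [ 0.725 -0.267  0.143] [ 0.788 -0.17   0.149]
top funnel 0.87 [275. 198.] [0.324 0.296 0.007] [0.365 0.328 0.028] [0.404 0.373 0.093]
top funnel 0.45 [210. 256.] [0.424 0.145 0.001] [0.53  0.148 0.227] [0.654 0.193 0.251]
top coasters 0.57 [163. 220.] [0.632 0.237 0.005] [0.674 0.281 0.048] [0.721 0.327 0.055]
top coasters 0.17 [275. 197.] [0.324 0.296 0.005] [0.365 0.329 0.027] [0.405 0.375 0.092]
```

```bash
python3 - <<'E'
from h import *
a=cv2.imread("pics/scene1.png");b=cv2.imread("pics/top1.png")
cv2.imwrite("pics/both.png",np.vstack([a[80:380,120:460],b[80:380,150:490]]))
P=np.load("top1.npy");I=b
def rect(m,n):
    q=P[m][:,:2].astype(np.float32); print(n,len(q),cv2.minAreaRect(q))
x,y,z=P[...,0],P[...,1],P[...,2]
# tops
rect((z>.085)&(z<.1)&(x>.5)&(x<.6)&(y>-.05)&(y<.06),"match/green B")
rect((z>.085)&(z<.1)&(x>.3)&(x<.41)&(y>0)&(y<.11),"match A")
rect((z>.087)&(z<.1)&(x>.42)&(x<.52)&(y>-.13)&(y<-.04),"tea")
rect((z>.07)&(z<.09)&(x>.49)&(x<.58)&(y>.26)&(y<.36),"timer")
rect((z>.003)&(z<.03)&(x>.39)&(x<.61)&(y<-.18)&(y>-.41),"tray")
rect((z>.242)&(z<.26)&(x>.4)&(x<.9)&(y>-.2)&(y<.3),"cab+door")
rect((z>.242)&(z<.26)&(x>.665)&(x<.9)&(y>-.2)&(y<.3),"cab")
rect((z>.242)&(z<.26)&(x>.4)&(x<.64)&(y>.1)&(y<.3),"door")
rect((z>.15)&(z<.26)&(x>.4)&(x<.5)&(y>.1)&(y<.3),"door+handle")
E
```

```text
match/green B 356 ((0.5518782138824463, 0.010897371917963028), (0.04331645369529724, 0.06353066116571426), 28.1173038482666)
match A 389 ((0.3622533082962036, 0.0563252717256546), (0.04371805861592293, 0.06293582916259766), 26.968063354492188)
tea 427 ((0.4696013629436493, -0.0883258804678917), (0.06218503788113594, 0.06139673665165901), 45.47454071044922)
timer 336 ((0.5400996208190918, 0.3027912974357605), (0.03975113108754158, 0.06305840611457825), 7.117030620574951)
tray 3571 ((0.4997030794620514, -0.2948828339576721), (0.22989100217819214, 0.21932005882263184), 89.92433166503906)
cab+door 7151 ((0.6355130076408386, 0.04356706142425537), (0.41208627820014954, 0.26285651326179504), 4.218825340270996)
cab 6505 ((0.7626298666000366, 0.052742764353752136), (0.15257996320724487, 0.2602909505367279), 5.653519630432129)
door 587 ((0.5305880308151245, 0.15423627197742462), (0.2190016657114029, 0.015154646709561348), 0.6783170700073242)
door+handle 396 ((0.45995765924453735, 0.17260031402111053), (0.07840059697628021, 0.05464484915137291), 0.99103182554245)
```

View pics/both.png

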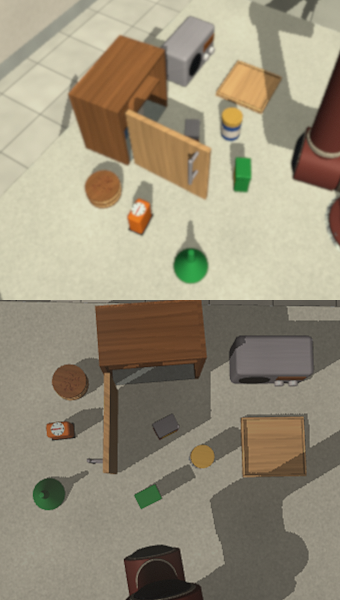

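The pictures show an open door with its steel handle. The red/steel-lid tin is inside the door's sweep at about (0.552, 0.011), 0.19 m from the hinge. The green tin at (0.362, 0.056) is the look-alike, and the tea tin is 0.32 m from the hinge, so it's clear. The timer is on the other side of the door. So the match tin is the blocker. I'll go above it.

Call:
{"op": "move_arm", "data": {"increments": [[[0,0.118,-0.1045,0],[0,0.118,-0.1045,0],[0,0.118,-0.1045,0],[0,0.118,-0.1045,0],[0,0.118,-0.1045,0],[0,0.118,-0.1045,0],[0,0.118,-0.1045,0],[0,0.118,-0.1045,0],[0,0.118,-0.1045,0],[0,0.118,-0.1045,0],[0,0.118,-0.1045,0],[0,0.118,-0.1045,0],[0,0.118,-0.1045,0],[0,0.118,-0.1045,0],[0,0.118,-0.1045,0],[0,0.118,-0.1045,0],[0,0.118,-0.1045,0],[0,0.118,-0.1045,0]]], "gripper": 0, "squeeze": 30}}

```text
t: 2.6
tool_pos: [0.5537, 0.0127, 0.2456]
tool_rot: [0.983, 1.337, -0.983]
contact_force: [1.1, -0.6, 0.7]
opening: 0.0852
```

Call:
{"op": "move_arm", "data": {"increments": [[[0,0,0,-0.0746],[0,0,0,-0.0746],[0,0,0,-0.0746],[0,0,0,-0.0746],[0,0,0,-0.0746],[0,0,0,-0.0746],[0,0,0,-0.0746],[0,0,0,-0.0746],[0,0,0,-0.0746],[0,0,0,-0.0746],[0,0,0,-0.0746],[0,0,0,-0.0746],[0,0,0,-0.0746],[0,0,0,-0.0746],[0,0,0,-0.0746],[0,0,0,0]]]}}

```text
t: 3.93
tool_pos: [0.553, 0.0106, 0.2454]
tool_rot: [-0.385, 1.536, 0.385]
contact_force: [0.1, -0.0, 0.9]
opening: 0.0854
```

```bash
cat > near.py <<'E'
from h import *
o=ctrl.get_obs();M=R.from_rotvec(o["tool_rot"]).as_matrix()
im=ctrl.get_image("wrist");save(im,"w1.png");P=cloud(im,wristT(im,o));x,y,z=np.moveaxis(P,-1,0)
print(o["q"].round(3),o["tool_pos"],M.round(3),o["contact_force"])
m=(z>.084)&(z<.1)&(x>.48)&(x<.62)&(y>-.06)&(y<.08)
r=cv2.minAreaRect(P[m][:,:2].astype(np.float32));print(m.sum(),r,np.median(z[m]))
c=np.array([*r[0],.07]);print("tool delta",(M.T@(c-o["tool_pos"])).round(4),"z ang",np.degrees(np.arctan2(M[1,2],M[0,2])))
im=ctrl.get_image("scene");save(im,"s2.png")
a=cv2.imread("pics/w1.png");cv2.imwrite("pics/w1b.png",np.vstack([cv2.resize(a,(480,300)),cv2.resize(cv2.imread("pics/s2.png")[80:380,120:600],(480,300))]))
E
python3 near.py
```

```text
[-0.115 -0.119  1.781 -0.     1.48  -0.607] [0.55299526 0.01063608 0.24536809] [[ 0.    -0.472  0.882]
 [-0.     0.882  0.472]
 [-1.    -0.     0.   ]] [ 0.05498614 -0.03378818  0.91424499]
2447 ((0.5175786018371582, -0.005354702472686768), (0.11829434335231781, 0.06386402249336243), 29.2752742767334) 0.08981990768936965
tool delta [ 0.1754  0.0026 -0.0388] z ang 28.16460118031305
```

View pics/w1b.png

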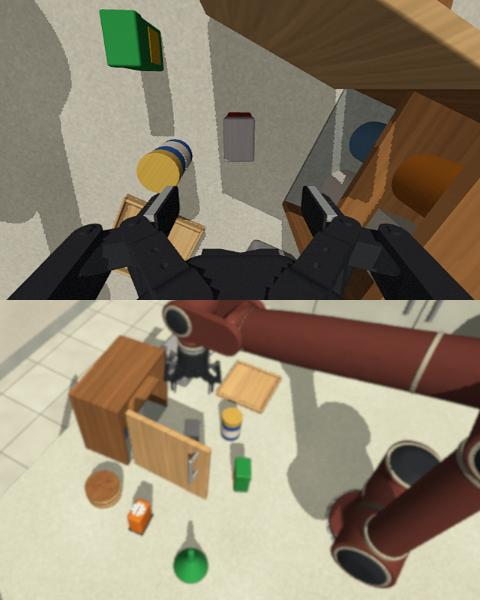

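The wrist picture shows a grey-lidded, dark-red tin at about (238, 138), clear of everything else. The measured rectangle was polluted by other points, so I'll redo it on that blob alone.

```bash
sed -i 's/^m=.*/m=((z>.084)\&(z<.1)\&(x>.48)\&(x<.62)\&(y>-.06)\&(y<.08)).astype(np.uint8);m=cv2.morphologyEx(m,cv2.MORPH_OPEN,np.ones((5,5),np.uint8));l=cv2.connectedComponents(m)[1];print(l[184,317]);m=(l==l[184,317])\&(m>0)/' near.py; python3 near.py
```

```text
[-0.115 -0.119  1.781  0.     1.48  -0.602] [0.55297824 0.01064386 0.24536328] [[ 0.    -0.468  0.884]
 [ 0.     0.884  0.468]
 [-1.    -0.     0.   ]] [ 0.0701475  -0.78108797  0.36355422]
1
2391 ((0.5501060485839844, 0.012918971478939056), (0.04367319121956825, 0.06379470974206924), 28.923377990722656) 0.08984185557601476
tool delta [ 0.1754  0.0034 -0.0015] z ang 27.88856451110024
```

Call:
{"op": "move_arm", "data": {"increments": [[[0.1,0.01,-0.004,0],[0.1,0,0,0],[0.1,0,0,0],[0.1,0,0,0],[0.1,0,0,0],[0.1,0,0,0],[0.05,0,0,0],[0.05,0,0,0],[0,0,0,0]]]}}

```text
t: 4.88
tool_pos: [0.5494, 0.0125, 0.0678]
tool_rot: [-0.382, 1.541, 0.385]
contact_force: [0.5, 1.0, 0.3]
opening: 0.0849
```

Call:
{"op": "move_arm", "data": {"increments": [[[0,0,0,0],[0,0,0,0],[0,0,0,0],[0,0,0,0],[0,0,0,0],[0,0,0,0],[0,0,0,0],[0,0,0,0],[0,0,0,0],[0,0,0,0]]], "gripper": 1, "squeeze": 30}}

```text
t: 5.72
tool_pos: [0.5521, 0.0122, 0.0722]
tool_rot: [-0.385, 1.534, 0.383]
contact_force: [-1.4, -0.4, 6.1]
opening: 0.0434
```

Call:
{"op": "move_arm", "data": {"increments": [[[-0.03,0,0,0],[-0.05,0,0,0],[-0.08,0,0,0],[-0.1,0,0,0],[-0.1,0,0,0],[-0.1,0,0,0],[-0.1,0,0,0],[0,0,0,0]]]}}

```text
t: 6.38
tool_pos: [0.554, 0.0121, 0.2178]
tool_rot: [-0.387, 1.526, 0.38]
contact_force: [1.2, 0.0, 0.2]
opening: 0.0436
```

Call:
{"op": "move_arm", "data": {"increments": [[[0,-0.05,-0.038,0],[0,-0.099,-0.076,0],[0,-0.099,-0.076,0],[0,-0.099,-0.076,0],[0,-0.099,-0.076,0],[0,-0.099,-0.076,0],[0,-0.099,-0.076,0],[0,-0.099,-0.076,0],[0,-0.099,-0.076,0],[0,-0.099,-0.076,0],[0,-0.05,-0.038,0],[0,0,0,0],[0,0,0,0]]]}}

```text
t: 7.47
tool_pos: [0.4994, -0.2956, 0.2097]
tool_rot: [-0.382, 1.537, 0.384]
contact_force: [-0.4, 1.0, -1.1]
opening: 0.0438
```

```bash
python3 - <<'E'
from h import *
o=ctrl.get_obs();M=R.from_rotvec(o["tool_rot"]).as_matrix();print(o["tool_pos"],o["opening"],M.round(3))
im=ctrl.get_image("top");P=cloud(im);save(im,"t3.png");P0=np.load("top1.npy")
r=cv2.imread("pics/top1.png");x,y,z=np.moveaxis(P0,-1,0)
m=((z>.003)&(z<.03)&(x>.39)&(x<.61)&(y<-.18)&(y>-.41)).astype(np.uint8)
m=cv2.morphologyEx(m,cv2.MORPH_OPEN,np.ones((5,5),np.uint8))
print(cv2.minAreaRect(P0[m>0][:,:2].astype(np.float32)))
im=ctrl.get_image("wrist");save(im,"w3.png");Q=cloud(im,wristT(im,o))
s=ctrl.get_image("scene");save(s,"s3.png")
a=cv2.resize(cv2.imread("pics/w3.png"),(480,300));b=cv2.imread("pics/s3.png")[80:380,120:600]
cv2.imwrite("pics/v3.png",np.vstack([a,b]))
E
```

```text
[ 0.49942672 -0.29558239  0.20968948] 0.04377725854013574 [[-0.001 -0.469  0.883]
 [ 0.002  0.883  0.469]
 [-1.     0.002  0.   ]]
((0.5034281015396118, -0.2961456775665283), (0.16701927781105042, 0.18038462102413177), 1.6402561664581299)
```

View pics/v3.png

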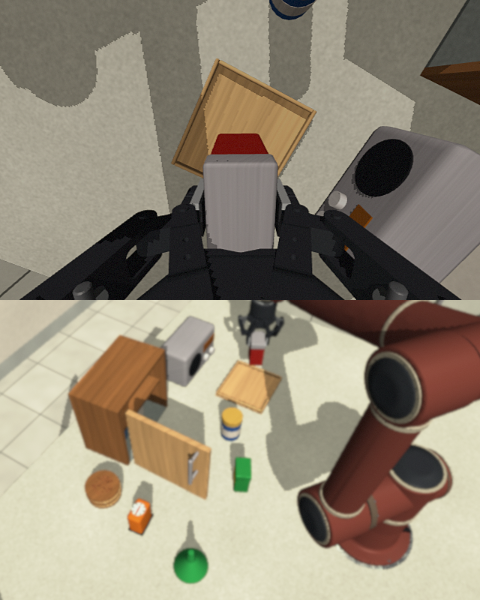

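The red tin is held upright at (240, 200) over the middle of the tray. I'll lower it slowly.

Call:
{"op": "move_arm", "data": {"increments": [[[0.06,0.0,0.01,0],[0.08,0,0,0],[0.08,0,0,0],[0.08,0,0,0],[0.08,0,0,0],[0.06,0,0,0],[0.04,0,0,0],[0.02,0,0,0],[0.01,0,0,0],[0,0,0,0],[0,0,0,0],[0,0,0,0]]]}}

```text
t: 8.62
tool_pos: [0.5028, -0.2949, 0.0842]
tool_rot: [-0.385, 1.535, 0.383]
contact_force: [-0.6, -0.0, -1.1]
opening: 0.0437
```

Call:
{"op": "move_arm", "data": {"increments": [[[0.008,0,0,0],[0,0,0,0],[0,0,0,0],[0,0,0,0]]]}}

```text
t: 8.95
tool_pos: [0.502, -0.2945, 0.081]
tool_rot: [-0.384, 1.536, 0.384]
contact_force: [-0.0, -0.2, -2.1]
opening: 0.0435
```

Call:
{"op": "move_arm", "data": {"increments": [[[0.006,0,0,0],[0,0,0,0],[0,0,0,0],[0,0,0,0]]]}}

```text
t: 9.28
tool_pos: [0.502, -0.2944, 0.0792]
tool_rot: [-0.384, 1.537, 0.384]
contact_force: [-0.8, -0.6, -1.3]
opening: 0.0438
```

Call:
{"op": "move_arm", "data": {"increments": [[[0.006,0,0,0],[0,0,0,0],[0,0,0,0],[0,0,0,0]]]}}

```text
t: 9.62
tool_pos: [0.5023, -0.2947, 0.0782]
tool_rot: [-0.384, 1.536, 0.383]
contact_force: [-0.4, 0.7, 1.8]
opening: 0.0433
```

Call:
{"op": "move_arm", "data": {"increments": [[[0.006,0,0,0],[0,0,0,0],[0,0,0,0],[0,0,0,0]]]}}

```text
t: 9.95
tool_pos: [0.5025, -0.2949, 0.0783]
tool_rot: [-0.385, 1.536, 0.383]
contact_force: [-3.7, 1.3, 9.3]
opening: 0.0437
```

Contact confirmed (z force +9 N, height 0.078 as expected for the tray floor). Releasing and rising.

Call:
{"op": "move_arm", "data": {"increments": [[[-0.006,0,0,0],[0,0,0,0],[0,0,0,0],[0,0,0,0],[0,0,0,0],[0,0,0,0],[0,0,0,0],[0,0,0,0],[0,0,0,0],[0,0,0,0]]], "gripper": 0}}

```text
t: 10.78
tool_pos: [0.502, -0.2945, 0.0778]
tool_rot: [-0.384, 1.536, 0.384]
contact_force: [0.2, 0.3, -0.1]
opening: 0.0854
```

Call:
{"op": "move_arm", "data": {"increments": [[[-0.02,0,0,0],[-0.05,0,0,0],[-0.1,0,0,0],[-0.15,0,0,0],[-0.15,0,0,0],[-0.15,0,0,0],[-0.15,0,0,0],[-0.15,0,0,0],[-0.08,0,0,0],[0,0,0,0],[0,0,0,0]]]}}

```text
t: 11.7
tool_pos: [0.5025, -0.2948, 0.3312]
tool_rot: [-0.387, 1.533, 0.38]
contact_force: [0.2, -0.4, -0.5]
opening: 0.0855
```

```bash
python3 - <<'E'
from h import *
o=ctrl.get_obs();M=R.from_rotvec(o["tool_rot"]).as_matrix();print(o["tool_pos"],o["opening"],o["q"].round(2))
im=ctrl.get_image("wrist");save(im,"w4.png");P=cloud(im,wristT(im,o));x,y,z=np.moveaxis(P,-1,0)
m=((z>.085)&(z<.11)&(x>.41)&(x<.6)&(y<-.2)&(y>-.39)).astype(np.uint8)
m=cv2.morphologyEx(m,cv2.MORPH_OPEN,np.ones((5,5),np.uint8))
n,l,st,_=cv2.connectedComponentsWithStats(m)
for i in range(1,n):
  k=l==i
  if k.sum()>300: print(k.sum(),cv2.minAreaRect(P[k][:,:2].astype(np.float32)),np.percentile(z[k],[5,50,95]))
s=ctrl.get_image("scene");save(s,"s4.png");P=cloud(s);x,y,z=np.moveaxis(P,-1,0)
for r in ctrl.trace("scene","tea_tin_center")[:1]: print(np.nanmedian(P[r["region"]],0))
a=cv2.resize(cv2.imread("pics/w4.png"),(480,300));b=cv2.imread("pics/s4.png")[80:380,120:600]
cv2.imwrite("pics/v4.png",np.vstack([a,b]))
# plan
H=np.array([.660,.163]);psi=np.radians(5.65);Rp=np.array([[np.cos(psi),-np.sin(psi)],[np.sin(psi),np.cos(psi)]])
def p(q,r,d): return H+Rp@(np.array([-np.sin(q),-np.cos(q)])*r+np.array([-np.cos(q),np.sin(q)])*d)
for q in np.linspace(1.66,0,13): print(round(q,2),p(q,.13,.018).round(3))
print("start",p(1.66,.13,.055),M.round(3))
E
```

```text
[ 0.50252689 -0.29482389  0.33121741] 0.08550641146699628 [-0.66 -0.09  1.61  0.    1.61 -1.15]
1552 ((0.500415027141571, -0.29425176978111267), (0.04397198557853699, 0.06404055655002594), 27.757579803466797) [0.09394559 0.09580907 0.09714796]
[ 0.46092995 -0.06822199  0.07905991]
1.66 [0.53 0.18]
1.52 [0.529 0.162]
1.38 [0.53  0.144]
1.24 [0.534 0.126]
1.11 [0.54  0.109]
0.97 [0.549 0.093]
0.83 [0.56  0.078]
0.69 [0.572 0.065]
0.55 [0.587 0.054]
0.41 [0.602 0.045]
0.28 [0.619 0.038]
0.14 [0.637 0.034]
0.0 [0.655 0.032]
start [0.52948835 0.21677462] [[ 0.004 -0.47   0.882]
 [-0.003  0.882  0.47 ]
 [-1.    -0.005  0.002]]
```

View pics/v4.png

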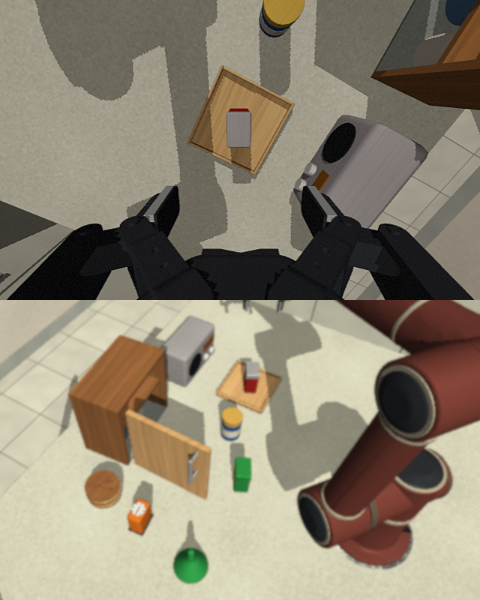

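The tin stands upright near the tray's middle: centre (0.500, -0.294), lid at 0.096. The tea tin hasn't moved. Next I'll go over the door to its outer side with the gripper shut.

Call:
{"op": "move_arm", "data": {"increments": [[[0,0.06,0.036,0],[0,0.125,0.0757,0],[0,0.125,0.0757,0],[0,0.125,0.0757,0],[0,0.125,0.0757,0],[0,0.125,0.0757,0],[0,0.125,0.0757,0],[0,0.125,0.0757,0],[0,0.125,0.0757,0],[0,0.125,0.0757,0],[0,0.125,0.0757,0],[0,0.125,0.0757,0],[0,0.125,0.0757,0],[0,0.125,0.0757,0],[0,0.066,0.04,0],[0,0,0,0],[0,0,0,0]]], "gripper": 1}}

```text
t: 13.27
tool_pos: [0.5292, 0.217, 0.3257]
tool_rot: [-0.386, 1.54, 0.385]
contact_force: [0.2, -0.1, 0.2]
opening: 0.0001
```

Call:
{"op": "move_arm", "data": {"increments": [[[0.05,0,0,0],[0.1,0,0,0],[0.1,0,0,0],[0.1,0,0,0],[0.07,0,0,0],[0,0,0,0],[0,0,0,0]]]}}

```text
t: 13.85
tool_pos: [0.529, 0.215, 0.2207]
tool_rot: [-0.383, 1.541, 0.382]
contact_force: [1.0, -0.2, -0.2]
opening: -0.0004
```

```bash
python3 - <<'E'
from h import *
o=ctrl.get_obs();M=R.from_rotvec(o["tool_rot"]).as_matrix();print(o["tool_pos"],o["q"].round(2),o["contact_force"])
s=ctrl.get_image("scene");save(s,"s5.png");t=ctrl.get_image("top");save(t,"t5.png")
cv2.imwrite("pics/v5.png",np.vstack([cv2.imread("pics/s5.png")[80:380,120:600],cv2.imread("pics/t5.png")[80:380,80:560]]))
H=np.array([.660,.163]);psi=np.radians(5.65);Rp=np.array([[np.cos(psi),-np.sin(psi)],[np.sin(psi),np.cos(psi)]])
def p(q,r,d): return H+Rp@(np.array([-np.sin(q),-np.cos(q)])*r+np.array([-np.cos(q),np.sin(q)])*d)
c=o["tool_pos"][:2]
for q in [1.66]+list(np.arange(1.6,-.05,-.1)):
  n=p(q,.13,.018);w=np.append(n-c,0);print(round(q,2),n.round(3),(M.T@w/.25).round(3));c=n
E
```

```text
[0.52904411 0.21496297 0.22073039] [ 0.26 -0.06  1.76 -0.    1.44 -0.23] [ 0.99302418 -0.18266144 -0.24252617]
1.66 [0.53 0.18] [ 0.    -0.126 -0.063]
1.6 [0.529 0.172] [ 0.    -0.026 -0.017]
1.5 [0.529 0.159] [ 0.    -0.046 -0.025]
1.4 [0.53  0.146] [ 0.    -0.048 -0.021]
1.3 [0.532 0.133] [ 0.    -0.05  -0.016]
1.2 [0.536 0.12 ] [ 0.    -0.051 -0.011]
1.1 [0.541 0.108] [-0.    -0.052 -0.006]
1.0 [0.547 0.096] [-0.    -0.052 -0.   ]
0.9 [0.554 0.085] [-0.    -0.052  0.005]
0.8 [0.562 0.075] [-0.    -0.051  0.01 ]
0.7 [0.572 0.066] [-0.    -0.05   0.015]
0.6 [0.582 0.058] [-0.    -0.048  0.02 ]
0.5 [0.593 0.05 ] [-0.    -0.046  0.025]
0.4 [0.604 0.044] [-0.    -0.043  0.029]
0.3 [0.616 0.039] [-0.    -0.04   0.034]
0.2 [0.629 0.035] [-0.    -0.037  0.037]
0.1 [0.642 0.033] [-0.    -0.033  0.041]
-0.0 [0.655 0.032] [-0.    -0.029  0.044]
```

View pics/v5.png

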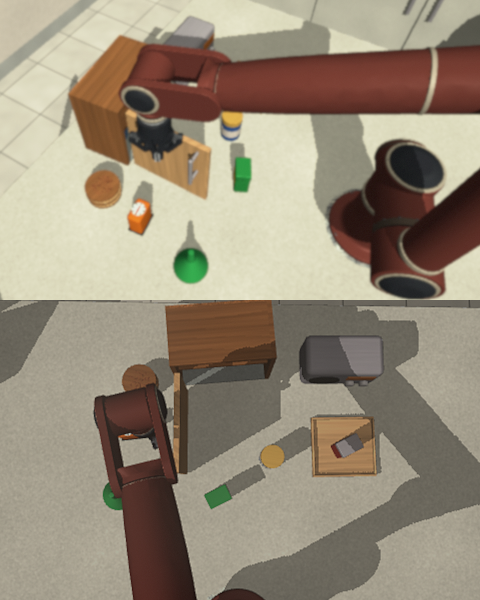

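The gripper is on the door's outer side, between the hinge and the handle, and clear of the timer. Pushing along the arc, slow at the start.

Call:
{"op": "move_arm", "data": {"increments": [[[0,-0.04,-0.02,0],[0,-0.04,-0.02,0],[0,-0.03,-0.015,0],[0,-0.016,-0.008,0],[0,-0.013,-0.008,0],[0,-0.013,-0.009,0],[0,-0.023,-0.0125,0],[0,-0.023,-0.0125,0],[0,-0.024,-0.0105,0],[0,-0.024,-0.0105,0],[0,-0.025,-0.008,0],[0,-0.025,-0.008,0],[0,-0.0255,-0.0055,0],[0,-0.0255,-0.0055,0],[0,-0.026,-0.003,0],[0,-0.026,-0.003,0],[0,-0.026,0,0],[0,-0.026,0,0]]]}}

```text
t: 15.45
tool_pos: [0.5483, 0.0978, 0.223]
tool_rot: [-0.384, 1.536, 0.384]
contact_force: [0.3, 0.4, 3.1]
opening: -0.0002
```

Call:
{"op": "move_arm", "data": {"increments": [[[0,-0.026,0.0025,0],[0,-0.026,0.0025,0],[0,-0.0255,0.005,0],[0,-0.0255,0.005,0],[0,-0.025,0.0075,0],[0,-0.025,0.0075,0],[0,-0.024,0.01,0],[0,-0.024,0.01,0],[0,-0.023,0.0125,0],[0,-0.023,0.0125,0],[0,-0.0215,0.0145,0],[0,-0.0215,0.0145,0],[0,-0.02,0.017,0],[0,-0.02,0.017,0]]]}}

```text
t: 16.62
tool_pos: [0.6171, 0.0414, 0.2217]
tool_rot: [-0.384, 1.539, 0.384]
contact_force: [-0.2, 0.6, 0.4]
opening: -0.0001
```

Call:
{"op": "move_arm", "data": {"increments": [[[0,-0.0123,0.0123,0],[0,-0.0123,0.0123,0],[0,-0.0123,0.0123,0],[0,-0.011,0.0137,0],[0,-0.011,0.0137,0],[0,0,0,0]]]}}

```text
t: 17.12
tool_pos: [0.6389, 0.0361, 0.2227]
tool_rot: [-0.384, 1.536, 0.384]
contact_force: [-0.2, 0.1, -0.0]
opening: -0.0003
```

```bash
cat > dq.py <<'E'
from h import *
o=ctrl.get_obs();print(o["tool_pos"],o["contact_force"])
t=ctrl.get_image("top");save(t,"t6.png");s=ctrl.get_image("scene");save(s,"s6.png")
cv2.imwrite("pics/v6.png",np.vstack([cv2.imread("pics/s6.png")[80:380,120:600],cv2.imread("pics/t6.png")[80:380,80:560]]))
psi=np.radians(5.65);Rp=np.array([[np.cos(psi),-np.sin(psi)],[np.sin(psi),np.cos(psi)]]);O=np.array([.763,.053])-.075*Rp[:,0]
P=cloud(t).reshape(-1,3);P=P[~np.isnan(P[:,0])]
C=(P[:,:2]-O)@Rp
k=(P[:,2]>.242)&(P[:,2]<.256)&(C[:,0]<.0)&(C[:,0]>-.2)&(abs(C[:,1])<.12)
for y in np.arange(-.12,.12,.02):
    m=k&(C[:,1]>=y)&(C[:,1]<y+.02)
    if m.sum(): print(round(y,2),m.sum(),C[m,0].min().round(4),C[m,0].max().round(4))
E
python3 dq.py
```

```text
[0.63891432 0.0360815  0.22267181] [-0.15263145  0.11521543 -0.03180754]
-0.12 61 -0.0389 -0.0004
-0.1 49 -0.0373 -0.0006
-0.06 5 -0.0332 -0.0004
0.06 22 -0.0206 -0.0006
0.08 60 -0.0194 -0.0004
0.1 58 -0.0176 -0.0002
```

View pics/v6.png

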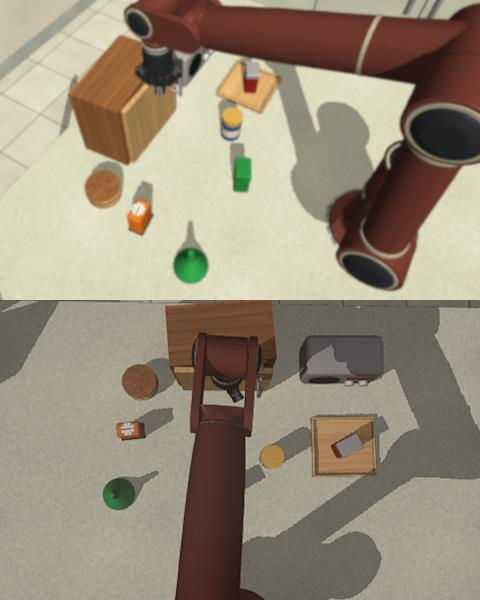

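The door has about 0.1 rad left to close. I'll push straight in, gently, until the stop.

Call:
{"op": "move_arm", "data": {"increments": [[[0,-0.006,0.0148,0],[0,-0.006,0.0148,0],[0,-0.006,0.0148,0],[0,0,0,0],[0,0,0,0]]]}}

```text
t: 17.63
tool_pos: [0.6504, 0.0376, 0.2227]
tool_rot: [-0.384, 1.536, 0.384]
contact_force: [-0.6, 0.1, -0.3]
opening: -0.0
```

Call:
{"op": "move_arm", "data": {"increments": [[[0,-0.003,0.0074,0],[0,-0.003,0.0074,0],[0,0,0,0],[0,0,0,0]]]}}

```text
t: 17.97
tool_pos: [0.654, 0.038, 0.2229]
tool_rot: [-0.384, 1.537, 0.384]
contact_force: [-1.8, -0.2, 1.3]
opening: 0.0
```

Call:
{"op": "move_arm", "data": {"increments": [[[0,-0.003,0.0074,0],[0,0,0,0],[0,0,0,0]]]}}

```text
t: 18.22
tool_pos: [0.6551, 0.0381, 0.223]
tool_rot: [-0.384, 1.54, 0.385]
contact_force: [-6.6, -0.8, 3.3]
opening: -0.0005
```

```bash
python3 dq.py
```

```text
[0.65508606 0.03813089 0.2230062 ] [-6.56684372 -0.78609272  3.29750863]
-0.12 58 -0.017 -0.0003
-0.1 54 -0.0176 -0.0003
-0.08 2 -0.0158 -0.0149
-0.06 6 -0.0163 -0.0049
0.02 6 -0.0151 -0.011
0.04 8 -0.0159 -0.0107
0.06 13 -0.0163 -0.0002
0.08 61 -0.0163 -0.0
0.1 53 -0.0162 -0.0003
```

The door is flush: its outer face is at -16 to -17 mm along the full width, and it's resting on the stop with 6.6 N. Retreating straight out, then up.

Call:
{"op": "move_arm", "data": {"increments": [[[0,0.006,-0.0148,0],[0,0.012,-0.03,0],[0,0.03,-0.074,0],[0,0.045,-0.11,0],[0,0.045,-0.11,0],[-0.1,0,0,0],[-0.1,0,0,0],[-0.1,0,0,0],[-0.1,0,0,0],[0,0.045,-0.11,0],[0,0.045,-0.11,0],[0,0,0,0],[0,0,0,0],[0,0,0,0],[0,0,0,0]]]}}

```text
t: 19.57
tool_pos: [0.5066, 0.0228, 0.3227]
tool_rot: [-0.384, 1.536, 0.384]
contact_force: [-0.3, -0.8, -0.4]
opening: -0.0002
```

```bash
python3 dq.py; python3 - <<'E'
from h import *
for c in("top","scene"):
    im=ctrl.get_image(c);P=cloud(im)
    for n in "match_tin_center timer_center tea_tin_center radio funnel coasters".split():
        for r in ctrl.trace(c,n)[:2]: print(c,n,round(r["score"],2),np.nanmedian(P[r["region"]],0).round(3))
E
```

```text
[0.50655889 0.02278662 0.3226773 ] [-0.27600246 -0.83503528 -0.37540463]
-0.12 56 -0.0169 -0.0
-0.1 58 -0.0169 -0.0
-0.08 59 -0.0168 -0.0001
-0.06 59 -0.0173 -0.0002
-0.04 60 -0.017 -0.0001
-0.02 57 -0.0167 -0.0003
0.0 61 -0.0173 -0.0
0.02 64 -0.0179 -0.0004
0.04 59 -0.0167 -0.0
0.06 58 -0.0163 -0.0
0.08 63 -0.0169 -0.0002
0.1 59 -0.0163 -0.0003
top match_tin_center 0.68 [0.536 0.297 0.078]
top match_tin_center 0.64 [ 0.5   -0.29   0.094]
top timer_center 0.96 [0.537 0.296 0.078]
top tea_tin_center 0.85 [ 0.469 -0.089  0.091]
top radio 0.85 [ 0.726 -0.267  0.142]
top funnel 0.89 [0.364 0.329 0.026]
top coasters 0.64 [0.676 0.28  0.048]
scene match_tin_center 0.92 [ 0.493 -0.274  0.08 ]
scene match_tin_center 0.87 [0.354 0.078 0.088]
scene timer_center 0.62 [0.528 0.314 0.073]
scene tea_tin_center 0.63 [ 0.461 -0.069  0.081]
scene radio 0.78 [ 0.731 -0.196  0.143]
scene funnel 0.89 [0.354 0.348 0.027]
scene coasters 0.86 [0.666 0.291 0.049]
```

View pics/v6.png

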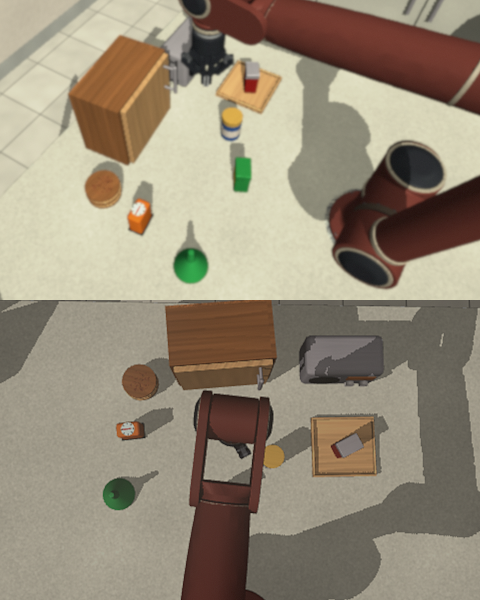

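The door is shut, the tin stands in the tray, everything else is in place and the arm is free.

```bash
python3 -c "
from station import ctrl
print(ctrl.finish_job())"
```

```text
the job is handed in; nothing more can be done
None
```

The match tin was the thing in the door's way. I set it upright in the bamboo tray while the door was still open, then pushed the door shut and handed the job in at about 20 s.

Last checks:
- **Door:** the outer face lies 16–18 mm out from the cabinet front along its full width, which matches fully closed. It stopped against a 6.6 N push.
- **Match tin:** released at about (0.500, -0.294), within about 4 mm of the tray's centre. Its lid is level at 0.096 m, right for standing on the tray floor.
- **Other things:** the timer, tea tin, funnel, coasters and green look-alike were found where they started, to within a few mm. The radio also matched in the top view. In the scene view the arm hid part of it, so its reading there shifted.
- **Arm:** clear of everything when I handed in, with no contact force beyond sensor noise.

One result disagreed: in the last top view, the network's best "match tin" guess was really the timer. Its second guess and the pictures showed the tin in the tray.

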